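# Zero the tip gauge, flip the kickstand down and hold the display upright

### The job

Make the small desk display ready for its tipping check: first turn the pointer knob of the tip gauge anticlockwise all the way back to its zero stop, then flip the display's red kickstand up and over its centre so that it drops fully down behind the display. Then bring the display itself up from its leaning rest to upright and finish while still holding it there, because it tips back if let go; leave the mouse, the mug and the notepad where they are.

Things in the scene. Friction and masses are not known exactly. Their poses are not given: they have to be found in the camera images.
- gauge: tip gauge: fixed cream box 110 x 110 x 50 mm with a round paper scale and the pointer knob on top; origin at the centre of its underside, z up; its own x axis points from the centre to the red zero tick
- pointer (a joint): angle of the pointer knob in rad, 0 at the zero stop, growing clockwise seen from above up to 2.6 (stop); light friction (0.04 N m), stays where it is left. The bar lies along the gauge's x axis turned by minus this angle about the vertical
- pointer_grip (a point): centre of the knob's grey grip bar, on the knob's upright axis, 80 mm above the desk: the bar is 48 mm long, 13 mm wide, and 34 mm tall (63 to 97 mm above the desk) with a red stripe on its top half towards the pointing end; a black round skirt of radius 26 mm lies under it (top 59 mm above the desk). Turns with the knob: its x axis runs along the bar to the pointing end
- stand: fixed cream foot plate of the display, 150 (x) x 200 (y) x 12 mm; origin at the centre of its underside, z up; the screen faces its -x side, the display leans back towards its +x side, the kickstand is at its -y side. The display's hinge line runs along its y axis, 35 mm above the origin
- display (a joint): lean of the display panel about the hinge line in rad: 0 upright, positive leaning back (to the stand's +x), stops at -0.25 and 0.30; it starts leaning on the back stop. A hinge spring and its weight push it back with about 0.5 N m (about 3 N at the tab), so it tips back if let go
- display_tab (a point): centre of the orange grip tab that stands on the middle of the panel's top edge: 16 mm thick (panel's x), 50 mm wide (y), 35 mm tall, its top 17 mm above this point along the panel; this point is 178 mm from the hinge line. The black panel below is 18 mm thick, 200 mm wide, 150 mm tall, from 10 to 160 mm above the hinge line, with a 28 mm thick electronics box on its back up to 115 mm. Axes are the panel's (x out of the back, z up the panel)
- kickstand (a joint): angle of the kickstand about its hub in rad, relative to the panel: 0 stowed (pointing up, 0.75 rad forward of the panel's plane, towards the screen side), growing as it swings up, over and backwards; 3.02 fully down behind the panel (stop). Its foot is weighted: short of pointing straight up (0.45 while the display rests on its back stop) it falls back to 0, past that it drops by itself to 3.02 and stays there; pushing it over takes less than 1 N at the foot
- kick_hub (a point): pivot of the kickstand, on the leg's centre line, 130 mm to the stand's -y side from the panel's middle (30 mm outside the panel's edge), 85 mm from the hinge line up the panel. The kickstand turns about the panel's y axis
- kick_foot (a point): free end of the kickstand, on the leg's centre line, 120 mm from the hub: red round leg 10 mm thick with a weighted black rubber foot, a cylinder 20 mm thick and 34 mm long along the panel's y axis centred on this point; stowed, it stands about 0.22 m above the desk, and nothing else is beside it on its outer side
- mouse: bystander: white computer mouse 105 x 60 x 33 mm on a yellow mat; origin at the centre of its underside
- mug: bystander: blue mug, 80 mm across, 90 mm tall; origin at the centre of its underside
- notepad: bystander: white pad of paper 210 x 148 x 30 mm; origin at the centre of its underside

How it is judged:
By the outcome, as a careful person would: the job done as asked, in the order asked, and still so for the second after the job is handed in, while the arm keeps its last pose, push and grip.
It also fails if it takes over 64 s, if anything falls off the work surface, if the arm or the gripper's body presses on something with over 40 N, if the wrist force passes 120 N, or if a joint passes its speed limit or range.

### The arm

A 6-joint arm with a two-finger parallel gripper is mounted at the origin on the work surface. World frame = base frame: x ahead of the robot, y to its left, z up, the work surface at z = 0. Lengths are in m, angles in rad, forces in N, time in s.
With the tool pointing down it reaches from about 0.275 to 0.825 m from the base axis. Payload 4.9 kg.
Tool frame: the origin (TCP) lies midway between the tips of the shut fingers; the grasp point (between the pads) lies 19 mm behind it (grip_point_offset is the distance from the TCP to the grasp point, in m); z points along the fingers, x is the direction in which the jaws open and shut, and the axes are right-handed (so a half turn about z gives the same grasp; the last joint's range is limited). The gripper opens to 85 mm and grips with 20 to 120 N. Pads are 22 mm wide; open, the fingers measure 114 mm over their backs; the gripper's body (76 mm by 85 mm) begins 54 mm behind the grasp point. The pads swing forward as they close: fully open they stand 13 mm farther back than shut.
Start: joints at [-1.364, 0.326, -0.193, 1.052, 0, 1.437], TCP at [0.184, -0.518, 0.198] pointing down, gripper open.
Joint ranges: [-2.65, 2.65], [-0.97, 1.79], [-1.3, 1.35], [-1.93, 2.1], [-1.47, 1.37], [-3.14, 3.14]. Speed limits (rad/s): [2.57, 2.57, 3.14, 3.14, 3.14, 3.14].

### API

Orientations are given as a rotation vector (axis times angle).
In Python, from cell import * gives the robot as it stands. Calls block until the motion is done:
- movep(position, orientation): joint-space move of the TCP to a pose.
- move_l(position, velocity=0.15, rot=None, until_force=None): straight line of the TCP; rot=None keeps the orientation; velocity is the mean speed in m/s. With until_force (N) it stops when the force on the tool has changed by that much, and returns True; else False.
- set_joints(angles): joint-space move.
- let_go() and grab(newtons=None): open the fingers fully, or close them until they stop; newtons is the grip in N (None keeps the last).
- sleep(seconds).
- ik(position, orientation): joint angles nearest the present ones, or None.
- get_state(): the state.
- grab_frame(name): name is "side" or "top" or "wrist"; returns a dict with "img" (400x640x3 uint8, red, green, blue), "fx", "fy", "cx", "cy" (pixels), "cam_to_world" (4x4, takes a point from camera to world coordinates); the wrist camera has in their place "T_tool_cam" (4x4, takes a point from camera to tool coordinates, whose origin is the TCP and whose axes are the tool frame's). Camera axes: x right, y down, z forward; pixel columns grow to the right and rows downward; lengths in m; the calibration is good to about 2 mm. A picture is of the moment at which its call begins: read the wrist's pose just before it. There is no depth.
A pose or a line that the arm cannot do raises MotionError and nothing moves.
- sign_off(): hands the job in, once; it reports no verdict.
Trained networks look in the newest picture that a camera, given by its name, has taken for a name from the list of things; names that differ only in an ending like _2 or _b are one class to them, and where a whole thing is asked for, a point or a joint stands for the part that bears it (a point fixed in the world has none). Each returns a list of dicts, best first, with "score" (0 to 1); they miss things now and then, are a little off and sometimes report something else, mostly with a low value. They report only what shows in the picture. A call takes as long as a camera call.
- spot_in(camera, name): "centre" ([column, row] in pixels, amid what is visible of it).
- silhouettes(camera, name): "mask" (400x640 bool, what is visible of it) and "centre" ([column, row] in pixels, amid what is visible of it).
- tip_of(camera, name): "centre" ([column, row] in pixels: a listed point, or the origin of a listed thing).
The state is a dict: "clock": time; "q": joint angles; "joint_velocities": joint speeds; "tau": joint torques, N m; "position": TCP position; "eef_rot": TCP orientation; "contact_force": force on the tool from outside, world axes, zero at the start; "wrist_torque": the same for the moment, N m; "finger_gap": opening from 0.0 (shut) to 1.0 (fully open).
Only numpy, scipy, OpenCV 4.12 (cv2) and the standard library are available. Lean on these libraries where they do the work, as an engineer would, in place of code of your own. Each camera call takes 0.05 s, during which the arm holds its last target.

## Working session

There is one attempt and no reset: what is moved stays moved. The work goes in short steps, each a Python script; the robot and the scene stay as the last script left them, time stands still between calls to the robot, and variables do not carry over. Pictures are saved under pics/ and viewed, and the job is handed in when it is done.

```bash
mkdir -p pics; ls; python3 - <<'E'
from cell import *
import cv2
s=get_state();print(s['clock'],s['position'],s['eef_rot'],s['finger_gap'])
for c in ['side','top','wrist']:
    f=grab_frame(c);cv2.imwrite(f'pics/{c}0.png',f['img'][:,:,::-1])
    print(c,f['fx'],f['fy'],f['cx'],f['cy']);print(f.get('cam_to_world',f.get('T_tool_cam')).round(4) if hasattr(f.get('cam_to_world',f.get('T_tool_cam')),'round') else f.get('cam_to_world'))
    for n in ['gauge','pointer_grip','stand','display_tab','kick_hub','kick_foot']:
        r=tip_of(c,n);print(n,[(d['centre'],round(d['score'],2)) for d in r[:2]])
E
```

```text
pics
0.0 [ 0.18370264 -0.51774312  0.1974086 ] [-2.56498421e+00  1.81192313e+00  1.96796586e-03] 0.9985896803527513
side 372.47142122870923 372.47142122870923 316.0326140488439 201.97697340242036
[[-0.9902 -0.0793  0.115   0.4619]
 [-0.1394  0.6111 -0.7792  0.901 ]
 [-0.0084 -0.7876 -0.6162  0.8534]
 [ 0.      0.      0.      1.    ]]
gauge [([339.6, 205.6], 0.65), ([337.5, 268.8], 0.33)]
pointer_grip [([342.3, 189.3], 0.56)]
stand [([338.7, 265.1], 0.62)]
display_tab [([318.5, 213.7], 0.92)]
kick_hub [([328.1, 209.2], 0.68), ([361.2, 158.0], 0.55)]
kick_foot [([351.6, 185.5], 0.64)]
top 384.16373932880657 384.16373932880657 318.09719196181595 193.1298634726294
[[ 0.0061 -0.9937  0.1118  0.4511]
 [-1.     -0.0065 -0.0026  0.0143]
 [ 0.0033 -0.1118 -0.9937  1.2762]
 [ 0.      0.      0.      1.    ]]
gauge [([371.4, 212.4], 0.92)]
pointer_grip [([374.8, 212.1], 0.58), ([315.0, 139.0], 0.3)]
stand [([283.0, 216.5], 0.91)]
display_tab [([275.8, 193.2], 0.88)]
kick_hub [([314.2, 137.0], 0.6), ([321.8, 205.8], 0.56)]
kick_foot [([322.2, 221.1], 0.45)]
wrist 286.6738457598068 286.6738457598068 323.4617893042039 202.2660849465906
[[ 1.000e+00 -2.000e-04  5.000e-04 -1.000e-03]
 [ 1.000e-04  9.623e-01  2.720e-01 -6.990e-02]
 [-5.000e-04 -2.720e-01  9.623e-01 -1.757e-01]
 [ 0.000e+00  0.000e+00  0.000e+00  1.000e+00]]
gauge []
pointer_grip []
stand []
display_tab []
kick_hub []
kick_foot []
```

View pics/side0.png

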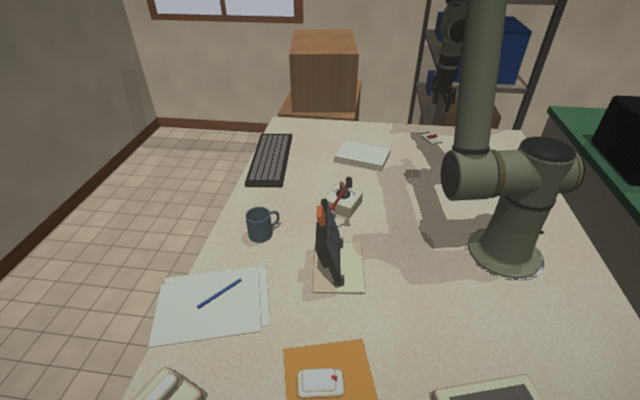

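View pics/top0.png

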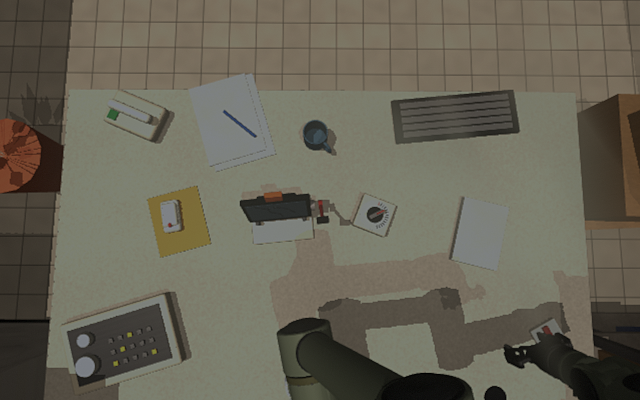

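```bash
cat > h.py <<'E'
from cell import *
import numpy as np, cv2
from scipy.spatial.transform import Rotation as R
def ray(f,px,T=None):
    T=np.array(f['cam_to_world']) if T is None else T
    d=np.array([(px[0]-f['cx'])/f['fx'],(px[1]-f['cy'])/f['fy'],1.])
    return T[:3,3],T[:3,:3]@d
def atz(f,px,z,T=None):
    o,d=ray(f,px,T);return o+d*(z-o[2])/d[2]
def proj(f,p,T=None):
    T=np.array(f['cam_to_world']) if T is None else T
    c=np.linalg.inv(T)@np.append(p,1);return np.array([f['fx']*c[0]/c[2]+f['cx'],f['fy']*c[1]/c[2]+f['cy']])
def wristT(f,s):
    T=np.eye(4);T[:3,:3]=R.from_rotvec(s['eef_rot']).as_matrix();T[:3,3]=s['position'];return T@np.array(f['T_tool_cam'])
E
python3 - <<'E'
from h import *
f=grab_frame('top')
for n,px,z in [('gauge',[371.4,212.4],0),('grip',[374.8,212.1],.08),('stand',[283,216.5],0),('tab',[275.8,193.2],.205),('foot',[322.2,221.1],.22),('hub',[321.8,205.8],.116)]:
    print(n,atz(f,px,z).round(3))
im=f['img'][170:260,225:415,::-1];cv2.imwrite('pics/tz.png',cv2.resize(im,None,fx=4.2,fy=4.2,interpolation=cv2.INTER_CUBIC))
f=grab_frame('side')
im=f['img'][140:300,270:400,::-1];cv2.imwrite('pics/sz.png',cv2.resize(im,None,fx=3.7,fy=3.7,interpolation=cv2.INTER_CUBIC))
E
```

```text
gauge [ 0.531 -0.167  0.   ]
grip [ 0.527 -0.166  0.08 ]
stand [0.516 0.127 0.   ]
tab [0.571 0.13  0.205]
foot [ 0.493 -0.     0.22 ]
hub [ 0.543 -0.     0.116]
```

View pics/tz.png

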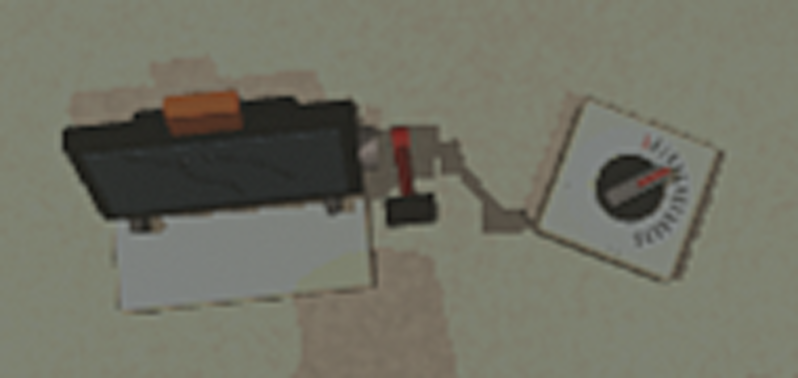

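View pics/sz.png

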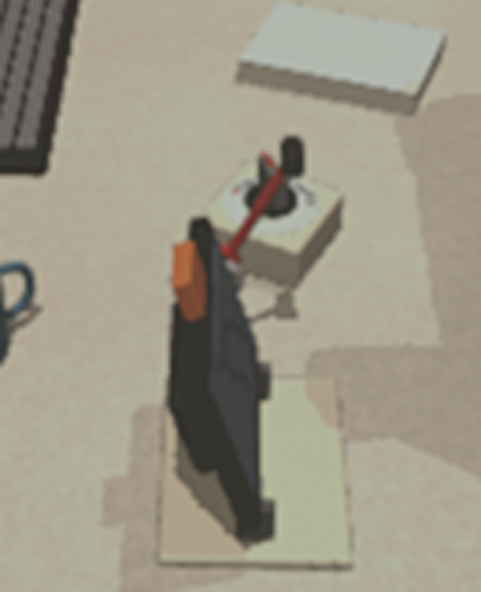

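```bash
cat >> h.py <<'E'
def down(a): # jaw x axis at world yaw a
    return (R.from_euler('z',a)*R.from_euler('x',np.pi)).as_rotvec()
E
python3 - <<'E'
from h import *
print((R.from_rotvec(get_state()['eef_rot']).as_matrix()).round(2))
for a in np.arange(-3.1,3.2,.4):
    q=ik([.527,-.166,.066],down(a)); print(round(a,2), None if q is None else np.round(q,2))
E
```

```text
[[ 0.33 -0.94  0.  ]
 [-0.94 -0.33 -0.  ]
 [ 0.    0.   -1.  ]]
-3.1 [-0.44  0.45 -0.37  0.75  0.   -2.05]
-2.7 [-0.44  0.45 -0.37  0.75  0.   -2.45]
-2.3 [-0.44  0.45 -0.37  0.75  0.   -2.85]
-1.9 [-0.44  0.45 -0.37  0.75  0.    3.03]
-1.5 [-0.44  0.45 -0.37  0.75  0.    2.63]
-1.1 [-0.44  0.45 -0.37  0.75  0.    2.23]
-0.7 [-0.44  0.45 -0.37  0.75 -0.    1.83]
-0.3 [-0.44  0.45 -0.37  0.75  0.    1.43]
0.1 [-0.44  0.45 -0.37  0.75 -0.    1.03]
0.5 [-0.44  0.45 -0.37  0.75  0.    0.63]
0.9 [-0.44  0.45 -0.37  0.75 -0.    0.23]
1.3 [-0.44  0.45 -0.37  0.75  0.   -0.17]
1.7 [-0.44  0.45 -0.37  0.75  0.   -0.57]
2.1 [-0.44  0.45 -0.37  0.75  0.   -0.97]
2.5 [-0.44  0.45 -0.37  0.75  0.   -1.37]
2.9 [-0.44  0.45 -0.37  0.75  0.   -1.77]
```

```bash
python3 - <<'E'
from h import *
movep([.527,-.166,.25],down(0.4))
s=get_state();f=grab_frame('wrist');print(s['clock'],s['position'])
cv2.imwrite('pics/w1.png',f['img'][:,:,::-1])
T=wristT(f,s)
for n,z in [('gauge',0),('pointer_grip',.08)]:
    r=tip_of('wrist',n)
    for d in r: print(n,d['centre'],d['score'],atz(f,d['centre'],z,T))
E
```

```text
2.95 [ 0.52666857 -0.16688289  0.24986395]
gauge [320.4, 169.6] 0.56 [ 0.52338014 -0.16834375  0.        ]
pointer_grip [320.7, 176.7] 0.88 [ 0.52274696 -0.16379123  0.08      ]
```

View pics/w1.png

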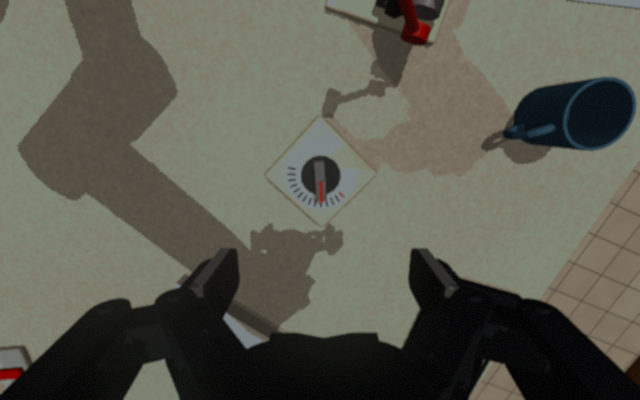

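```bash
python3 - <<'E'
import cv2
im=cv2.imread('pics/w1.png')[110:235,255:390]
cv2.imwrite('pics/w1z.png',cv2.resize(im,None,fx=5,fy=5,interpolation=cv2.INTER_CUBIC)[:600])
E
```

```text
(no output)
```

View pics/w1z.png

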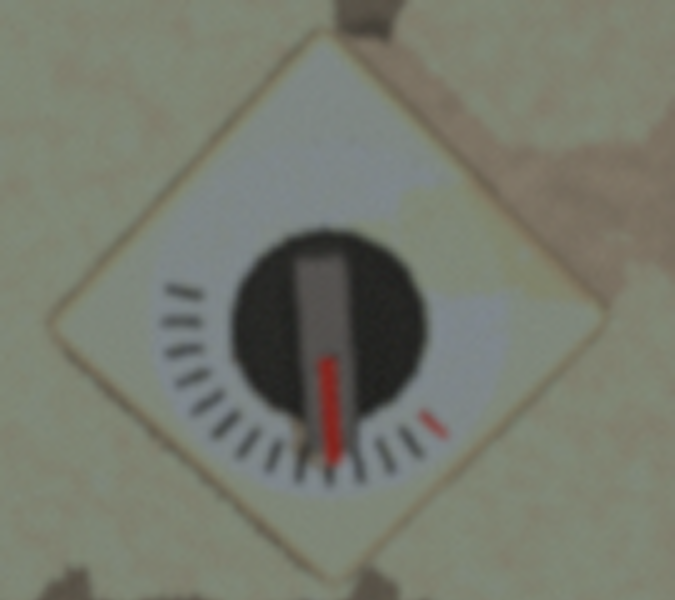

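```bash
python3 - <<'E'
from h import *
s=get_state();f=grab_frame('wrist');T=wristT(f,s)
g=lambda x,y,z: atz(f,[255+x/5,110+y/5],z,T)
b0,b1=g(321,258,.097),g(335,465,.097)
print('bar',b0,b1,(b0+b1)/2,np.linalg.norm(b1-b0)); print('bar ang',np.arctan2(*(b1-b0)[[1,0]]))
c=[g(*p,.05) for p in [(325,30),(605,318),(332,583),(50,322)]]
print('ctr',np.mean(c,0),[np.linalg.norm(c[i]-c[i-1]).round(4) for i in range(4)],[np.arctan2(*(c[i]-c[i-1])[[1,0]]).round(3) for i in range(4)])
print('skirt',g(330,325,.059))
k=g(433,424,.05)-np.mean(c,0);print('zero',np.arctan2(k[1],k[0]))
E
```

```text
bar [ 0.51331659 -0.14527217  0.097     ] [ 0.53533055 -0.1895232   0.097     ] [ 0.52432357 -0.16739769  0.097     ] 0.049424367043475484
bar ang -1.1091676182547168
ctr [ 0.52326208 -0.1660312   0.05      ] [np.float64(0.1041), np.float64(0.1039), np.float64(0.1041), np.float64(0.1049)] [np.float64(1.19), np.float64(-0.381), np.float64(-1.942), np.float64(2.76)]
skirt [ 0.52362154 -0.16536703  0.059     ]
zero -0.38690715639775186
```

```bash
python3 - <<'E'
from h import *
c=[.5235,-.1664]
movep([*c,.16],down(.461))
print(move_l([*c,.067],.12,until_force=8))
grab(25)
s=get_state();print(s['clock'],s['position'],s['finger_gap'],s['contact_force'].round(1) if hasattr(s['contact_force'],'round') else s['contact_force'],s['wrist_torque'])
for a in [.6,.8,1.0,1.1,1.15,1.19,1.22,1.25]:
    move_l([*c,.067],.1,rot=down(a)) if 0 else movep([*c,.067],down(a))
    s=get_state();print(a,round(s['clock'],2),np.round(s['contact_force'],1),np.round(s['wrist_torque'],3),np.round(s['tau'][5],3))
    if abs(s['wrist_torque'][2])>.5: print('stop');break
f=grab_frame('top');im=f['img'][170:260,225:415,::-1];cv2.imwrite('pics/t2.png',cv2.resize(im,None,fx=4.2,fy=4.2,interpolation=cv2.INTER_CUBIC))
E
```

```text
False
5.2917 [ 0.52349178 -0.16637504  0.06696709] -0.00015946158354000607 [-1.1 -0.7  0.6] [-0.03531349  0.02298536 -0.00364437]
0.6 5.55 [ 0.5 -0.7  0.6] [-0.055 -0.006  0.019] -0.132
0.8 5.86 [ 0.5 -0.5 -0.9] [-0.014  0.058 -0.024] -0.094
1.0 6.17 [-0.2 -0.3 -0.4] [-0.03  -0.009 -0.008] -0.088
1.1 6.42 [ 0.1  0.3 -0.7] [-0.051 -0.003 -0.069] -0.084
1.15 6.67 [ 0.9  0.9 -0.8] [-0.003  0.024  0.011] -0.034
1.19 6.92 [-1.  -0.3  0.5] [-0.006 -0.009  0.009] -0.03
1.22 7.17 [ 0.2 -0.4 -0.9] [ 0.026  0.051 -0.031] -0.024
1.25 7.42 [0.8 1.3 0.3] [-0.012  0.026 -0.   ] -0.027
```

```bash
python3 - <<'E'
from h import *
s=get_state();print(s['position'],R.from_rotvec(s['eef_rot']).as_matrix().round(2),s['finger_gap'])
f=grab_frame('wrist');cv2.imwrite('pics/w2.png',f['img'][:,:,::-1])
f=grab_frame('side');cv2.imwrite('pics/s2.png',cv2.resize(f['img'][110:270,270:420,::-1],None,fx=3.7,fy=3.7,interpolation=cv2.INTER_CUBIC))
E
```

```text
[ 0.52349278 -0.16638819  0.06698678] [[ 0.32  0.95 -0.  ]
 [ 0.95 -0.32  0.  ]
 [ 0.   -0.   -1.  ]] -0.002907445815652702
```

View pics/w2.png

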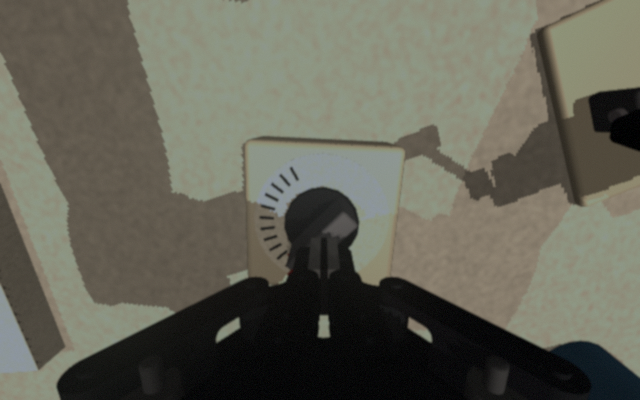

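View pics/s2.png

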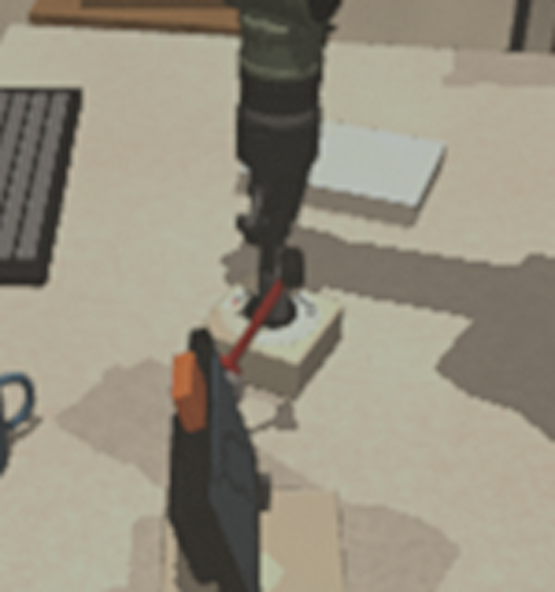

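View pics/t2.png

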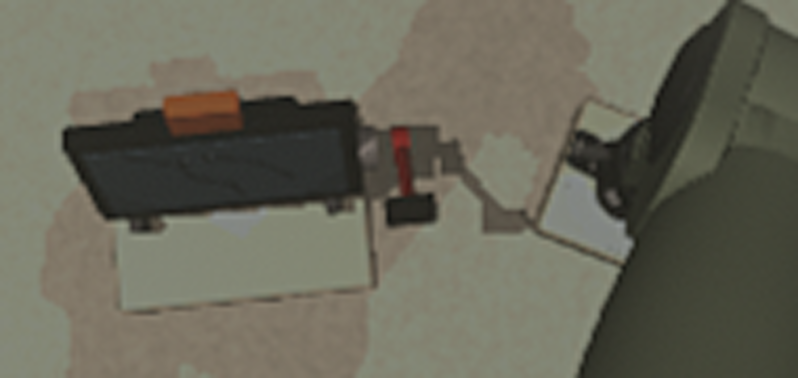

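```bash
python3 - <<'E'
from h import *
s=get_state();f=grab_frame('wrist');T=wristT(f,s)
for z in (0,.02,-.02,-.04): print(z,proj(f,s['position']+np.array([0,0,z]),T))
print(T.round(3))
cv2.imwrite('pics/w2z.png',cv2.resize(f['img'][130:300,230:420,::-1],None,fx=3.5,fy=3.5,interpolation=cv2.INTER_CUBIC))
t=grab_frame('top');print(np.array(proj(t,[.5235,-.1664,.097])))
E
```

```text
0 [321.60803906 230.38453518]
0.02 [321.39580457 242.88634267]
-0.02 [321.7808474  220.20515017]
-0.04 [321.92428201 211.75604403]
[[ 0.316  0.913  0.259  0.458]
 [ 0.949 -0.304 -0.086 -0.143]
 [-0.     0.273 -0.962  0.243]
 [ 0.     0.     0.     1.   ]]
[375.77126378 213.00318306]
```

View pics/w2z.png

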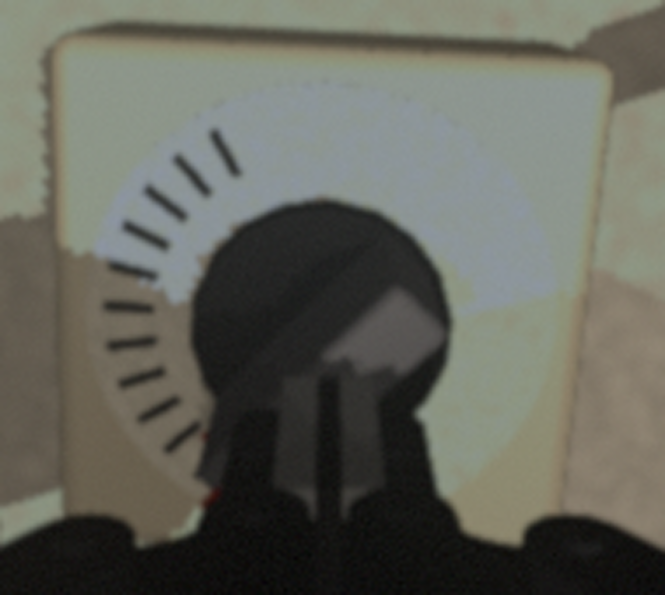

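```bash
python3 - <<'E'
from h import *
s=get_state();f=grab_frame('side')
for z in (.05,.067,.097,.12,.2): 
    p=proj(f,[.5235,-.1664,z]);print(z,p,(p-[270,110])*3.7)
print(s['position'],s['q'],s['finger_gap'])
cv2.imwrite('pics/s2z.png',cv2.resize(f['img'][140:220,310:390,::-1],None,fx=7,fy=7,interpolation=cv2.INTER_CUBIC))
E
```

```text
0.05 [342.43671253 195.15939353] [268.01583637 315.08975605]
0.067 [342.60534997 191.33702046] [268.63979487 300.94697571]
0.097 [342.90955007 184.44195404] [269.76533526 275.43522997]
0.12 [343.14867093 179.02198816] [270.65008244 255.38135618]
0.2 [344.02291585 159.20616086] [273.88478864 182.06279518]
[ 0.5234909  -0.16638263  0.06698974] [-4.42150083e-01  4.47642178e-01 -3.75381760e-01  7.47821812e-01
  3.27379095e-05 -1.20940240e-01] -0.0002757182130280234
```

View pics/s2z.png

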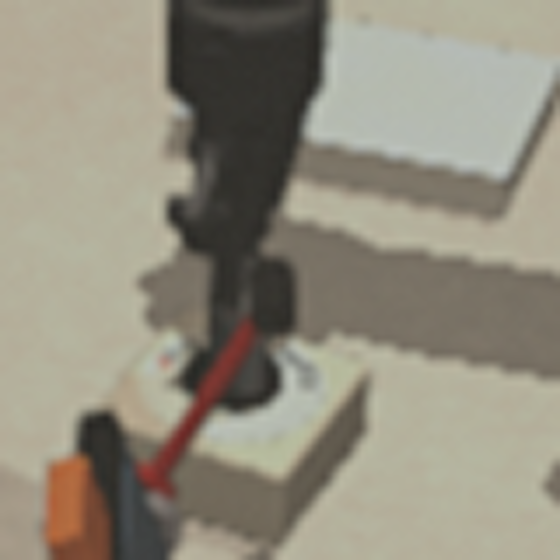

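```bash
python3 - <<'E'
from h import *
c=[.5235,-.1664]
let_go();s=get_state();print(s['clock'],s['finger_gap'])
f=grab_frame('wrist');cv2.imwrite('pics/w3.png',cv2.resize(f['img'][130:330,150:500,::-1],None,fx=2.2,fy=2.2,interpolation=cv2.INTER_CUBIC))
E
```

```text
8.5 0.9982513235438814
```

View pics/w3.png

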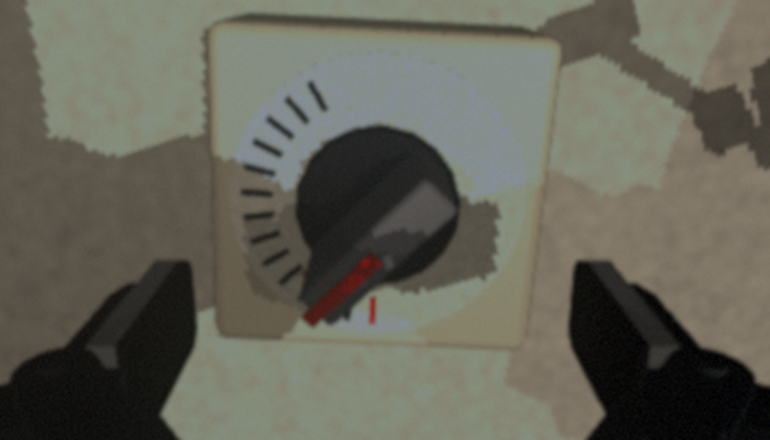

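```bash
python3 - <<'E'
from h import *
c=[.5235,-.1664]
movep([*c,.067],down(.461))
f=grab_frame('wrist');cv2.imwrite('pics/w4a.png',cv2.resize(f['img'][130:330,150:500,::-1],None,fx=2.2,fy=2.2,interpolation=cv2.INTER_CUBIC))
grab(40);s=get_state();print(s['clock'],s['finger_gap'],s['position'],s['contact_force'])
f=grab_frame('wrist');cv2.imwrite('pics/w4.png',cv2.resize(f['img'][130:330,150:500,::-1],None,fx=2.2,fy=2.2,interpolation=cv2.INTER_CUBIC))
E
```

```text
10.1417 0.0009714317764138416 [ 0.52347224 -0.16639909  0.06698384] [0.05704164 0.20643375 0.01348714]
```

View pics/w4.png

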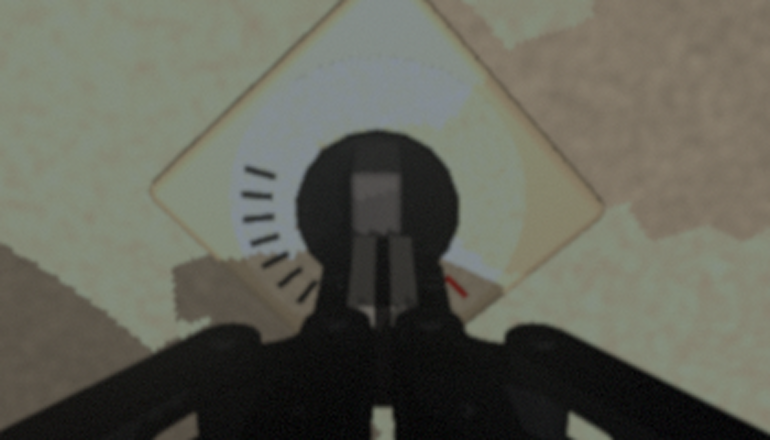

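View pics/w4a.png

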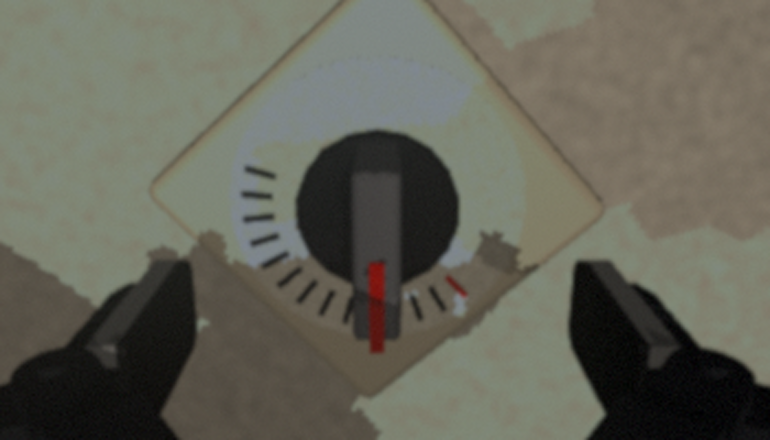

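```bash
python3 - <<'E'
from h import *
c=[.5235,-.1664]
let_go(); move_l([*c,.125],.2)
grab(30);print(get_state()['finger_gap'])
f=grab_frame('wrist');cv2.imwrite('pics/w5.png',cv2.resize(f['img'][130:330,150:500,::-1],None,fx=2.2,fy=2.2,interpolation=cv2.INTER_CUBIC))
print(move_l([*c,.07],.04,until_force=4));s=get_state();print(s['clock'],s['position'],s['contact_force'])
f=grab_frame('wrist');cv2.imwrite('pics/w6.png',cv2.resize(f['img'][130:330,150:500,::-1],None,fx=2.2,fy=2.2,interpolation=cv2.INTER_CUBIC))
E
```

```text
0.0018015537690459597
False
13.7583 [ 0.52370548 -0.16650404  0.07026739] [-0.54417395  0.70886606 -0.68516741]
```

View pics/w6.png

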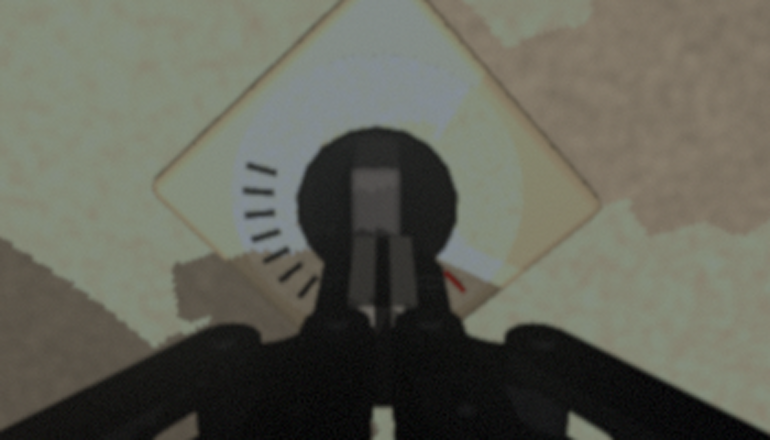

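```bash
python3 - <<'E'
from h import *
c=[.5235,-.1664]
print(move_l([*c,.045],.03,until_force=4));s=get_state();print(s['clock'],s['position'],s['contact_force'])
f=grab_frame('wrist');cv2.imwrite('pics/w7.png',cv2.resize(f['img'][130:330,150:500,::-1],None,fx=2.2,fy=2.2,interpolation=cv2.INTER_CUBIC))
f=grab_frame('side');cv2.imwrite('pics/s7.png',cv2.resize(f['img'][140:220,310:390,::-1],None,fx=7,fy=7,interpolation=cv2.INTER_CUBIC))
E
```

```text
True
14.2917 [ 0.52399422 -0.16662311  0.05992291] [-1.1138714   0.70176947  6.65616953]
```

View pics/w7.png

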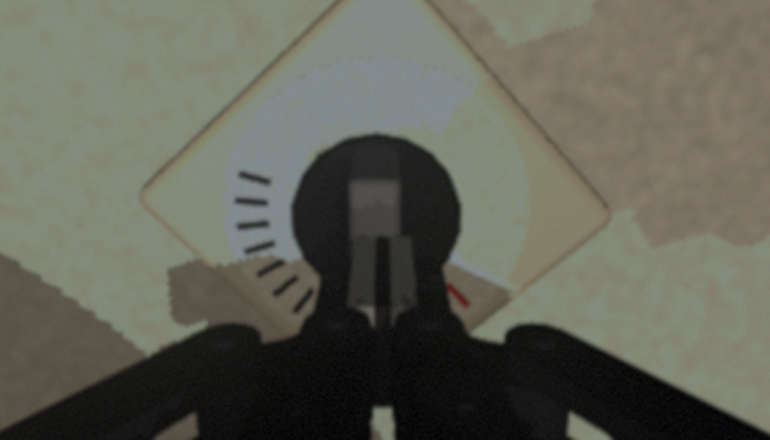

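View pics/s7.png

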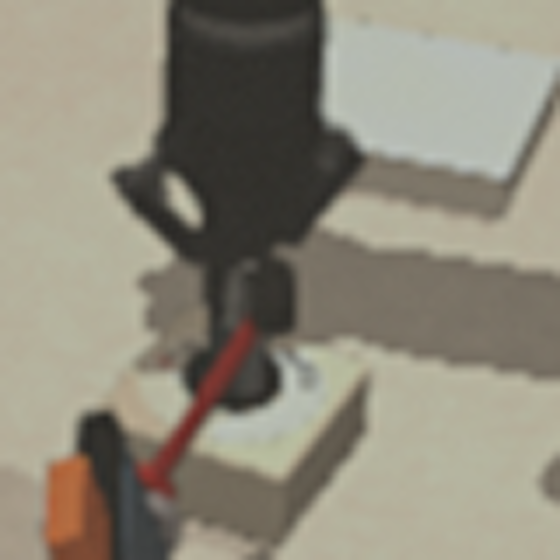

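```bash
python3 - <<'E'
from h import *
c=[.5235,-.1662]
move_l([*c,.12],.2); let_go()
print(move_l([*c,.050],.08,until_force=5))
s=get_state();print(s['position'],s['contact_force'])
grab(25);s=get_state();print(s['clock'],s['finger_gap'],s['position'],s['contact_force'],s['wrist_torque'])
f=grab_frame('wrist');cv2.imwrite('pics/w8.png',cv2.resize(f['img'][130:330,150:500,::-1],None,fx=2.2,fy=2.2,interpolation=cv2.INTER_CUBIC))
E
```

```text
False
[ 0.5239466  -0.16640986  0.05045664] [ 0.29785625  1.08479349 -0.10484844]
17.3083 0.14576266741763153 [ 0.52220523 -0.16691403  0.05023838] [-5.13137434 -1.98411052  4.73476112] [-0.36908059  0.98109735 -0.00687277]
```

View pics/w8.png

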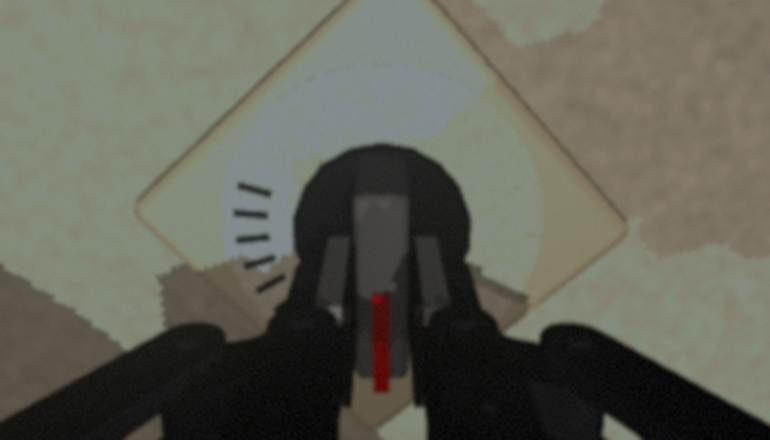

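```bash
python3 - <<'E'
from h import *
c=[.5215,-.1672]
move_l([*c,.05],.05)
s=get_state();print(s['position'],s['contact_force'],s['wrist_torque'])
for a in [.6,.8,1.0,1.1,1.15]:
    movep([*c,.05],down(a))
    s=get_state();print(a,round(s['clock'],2),s['position'],np.round(s['contact_force'],1),np.round(s['wrist_torque'],3),round(s['finger_gap'],3))
    if np.abs(s['contact_force']).max()>25: print('stop');break
f=grab_frame('wrist');cv2.imwrite('pics/w9.png',cv2.resize(f['img'][130:330,150:500,::-1],None,fx=2.2,fy=2.2,interpolation=cv2.INTER_CUBIC))
E
```

```text
[ 0.52212483 -0.166993    0.05027052] [1.07651601 0.16074358 2.2518182 ] [ 0.32677608 -0.23207453  0.0011835 ]
0.6 17.87 [ 0.52201351 -0.16705143  0.05025829] [0.3 1.8 3.7] [ 0.379 -0.257  0.03 ] 0.144
0.8 18.18 [ 0.52188661 -0.16712084  0.05025853] [1.5 0.9 4.8] [ 0.365 -0.264  0.077] 0.144
1.0 18.48 [ 0.52178229 -0.1672554   0.05024805] [0.  1.1 5.1] [ 0.404 -0.181 -0.001] 0.14
1.1 18.73 [ 0.52174616 -0.16731938  0.05025148] [0.6 1.8 5.3] [ 0.337 -0.16   0.025] 0.14
1.15 18.98 [ 0.52172654 -0.16735283  0.0502729 ] [0.2 0.9 5.8] [ 0.377 -0.065  0.019] 0.14
```

View pics/w9.png

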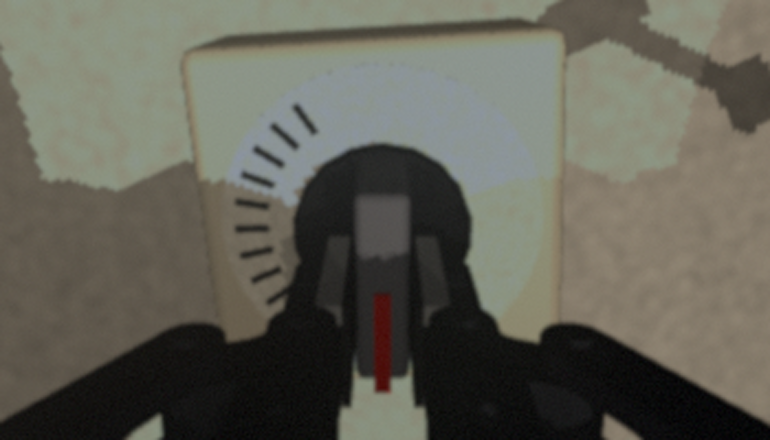

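```bash
python3 - <<'E'
from h import *
c=[.5217,-.1673]
for a in [1.18,1.2,1.22,1.24,1.26,1.28]:
    movep([*c,.05],down(a)); sleep(.05)
    s=get_state();print(a,round(s['clock'],2),np.round(s['contact_force'],1),np.round(s['wrist_torque'],3),round(s['finger_gap'],3),s['tau'][5], s['q'][5])
    if abs(s['wrist_torque'][2])>.4 : print('stop');break
f=grab_frame('wrist');cv2.imwrite('pics/w10.png',cv2.resize(f['img'][130:330,150:500,::-1],None,fx=2.2,fy=2.2,interpolation=cv2.INTER_CUBIC))
E
```

```text
1.18 19.33 [-1.1  1.9  6.7] [ 0.354 -0.032  0.08 ] 0.136 0.0379992532543838 -0.04763241696334333
1.2 19.63 [-0.6 -0.1  6. ] [0.353 0.    0.044] 0.14 0.039285089587792754 -0.0676062133645227
1.22 19.93 [-0.8  1.2  5.8] [ 0.406  0.037 -0.217] 0.14 -0.2001385437324643 -0.08698163412910608
1.24 20.23 [1.5 2.3 6. ] [ 0.377 -0.067 -0.503] 0.146 -0.48441337421536446 -0.10621829089593927
stop
```

View pics/w10.png

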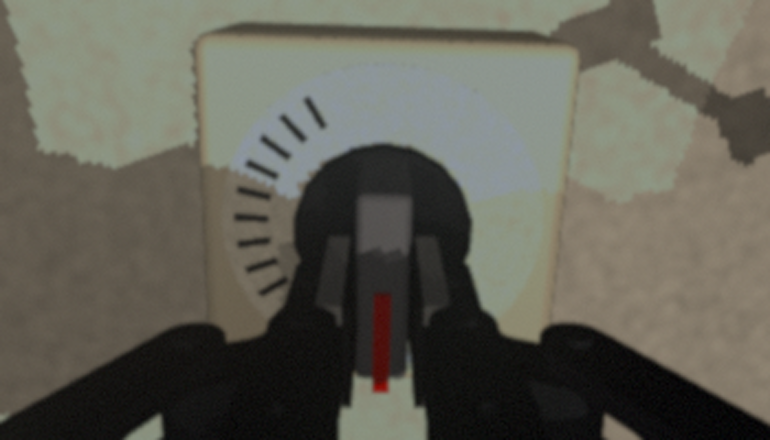

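```bash
python3 - <<'E'
from h import *
c=[.5217,-.1673]
movep([*c,.05],down(1.225))
let_go(); move_l([*c,.16],.25)
s=get_state();f=grab_frame('wrist');cv2.imwrite('pics/w11.png',f['img'][:,:,::-1])
print(s['clock'],s['position'])
f=grab_frame('side');p=proj(f,s['position']);print(p)
im=cv2.resize(f['img'][100:220,280:400,::-1],None,fx=5,fy=5,interpolation=cv2.INTER_CUBIC)
for dz in (0,.037):
    q=(proj(f,s['position']+np.array([0,0,dz]))-[280,100])*5; print(q); cv2.circle(im,tuple(int(v) for v in q),4,(0,255,0) if dz==0 else (255,0,255),-1)
cv2.imwrite('pics/s11.png',im)
E
```

```text
21.825 [ 0.52181893 -0.16732971  0.16030938]
[344.09682258 169.11619852]
[320.4841129  345.58099262]
[322.58915424 298.92957734]
```

View pics/s11.png

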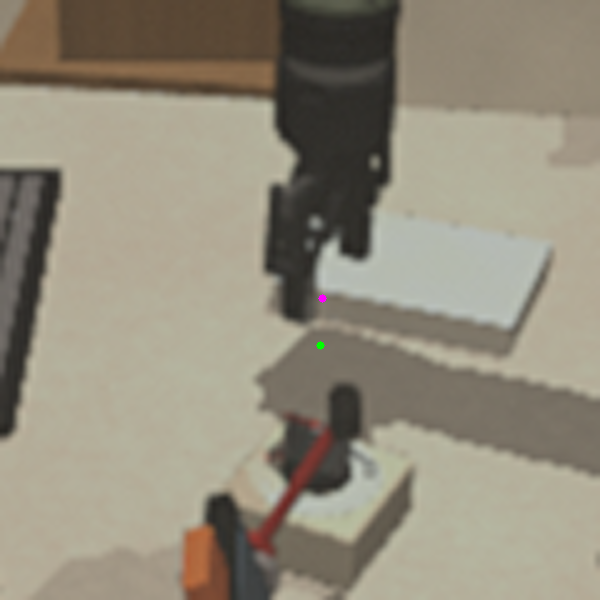

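View pics/w11.png

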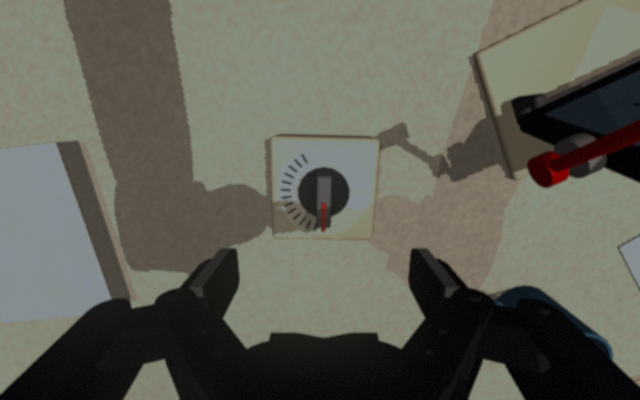

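```bash
cat >> h.py <<'E'
def model(x,y,yaw,lean=.30,kick=0.):
    Rs=R.from_euler('z',yaw).as_matrix(); o=np.array([x,y,0.])
    Rp=R.from_euler('y',lean).as_matrix()
    H=np.array([0,0,.035]); P=lambda v: o+Rs@(H+Rp@np.array(v,float))
    hub=np.array([0,-.13,.085]); a=kick-.75
    foot=hub+.12*np.array([np.sin(a),0,np.cos(a)])
    return dict(stand=o,display_tab=P([0,0,.178]),kick_hub=P(hub),kick_foot=P(foot))
E
python3 - <<'E'
from h import *
from scipy.optimize import least_squares
F={c:grab_frame(c) for c in ('top','side')}
D=[]
for c in F:
    for n in ('stand','display_tab','kick_hub','kick_foot'):
        for d in tip_of(c,n): print(c,n,d['centre'],round(d['score'],2))
        r=tip_of(c,n)
obs=[('top','stand',[283,216.5]),('top','display_tab',[275.8,193.2]),('side','display_tab',[318.5,213.7]),('top','kick_foot',[322.2,221.1]),('side','kick_foot',[350,183.5]),('top','kick_hub',[321.8,205.8]),('side','kick_hub',[328.1,209.2]),('side','stand',[338.7,265.1])]
def res(v):
    m=model(*v);return np.concatenate([proj(F[c],m[n])-p for c,n,p in obs])
s=least_squares(res,[.52,.127,.086],loss='soft_l1');print(s.x,res(s.x).reshape(-1,2).round(1))
for k,v in model(*s.x).items(): print(k,v.round(4))
E
```

```text
top stand [283.8, 217.0] 0.88
top display_tab [271.9, 196.5] 0.94
top display_tab [319.7, 203.4] 0.74
top kick_hub [320.7, 201.7] 0.72
top kick_foot [324.6, 218.3] 0.69
side stand [340.7, 267.2] 0.67
side display_tab [319.9, 216.2] 0.67
side kick_hub [331.7, 210.5] 0.65
side kick_foot [348.7, 185.5] 0.58
[0.51617521 0.12883778 0.03112403] [[-0.6 -0.1]
 [-0.1  0.7]
 [ 0.1 -0.2]
 [ 0.6 -0.2]
 [ 0.1 -1.5]
 [ 0.  -0.7]
 [ 3.7  0.2]
 [-2.6  1.3]]
stand [0.5162 0.1288 0.    ]
display_tab [0.5688 0.1305 0.205 ]
kick_hub [ 5.453e-01 -3.000e-04  1.162e-01]
kick_foot [ 0.4932 -0.0019  0.2243]
```

```bash
python3 - <<'E'
from h import *
movep([.42,-.12,.26],down(1.63)); grab(30)
movep([.42,-.006,.17],down(1.63))
s=get_state();print(s['clock'],s['position'],s['q'])
for c in('side','top'):
    f=grab_frame(c)
    im=f['img'][120:280,260:420,::-1];cv2.imwrite(f'pics/{c}12.png',cv2.resize(im,None,fx=3.7,fy=3.7,interpolation=cv2.INTER_CUBIC))
E
```

```text
24.875 [ 0.42081353 -0.00646689  0.17077712] [-1.90544423e-01  1.09356330e-01 -5.48608386e-01  9.11443265e-01
 -7.44000951e-04 -2.50491966e-01]
```

View pics/side12.png

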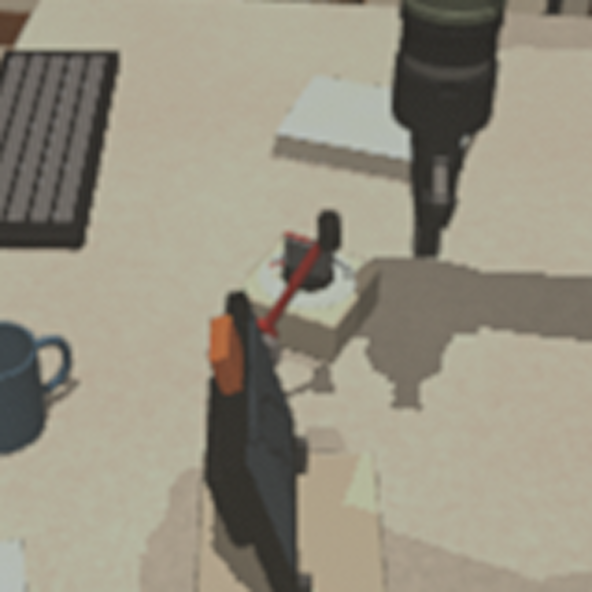

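View pics/top12.png

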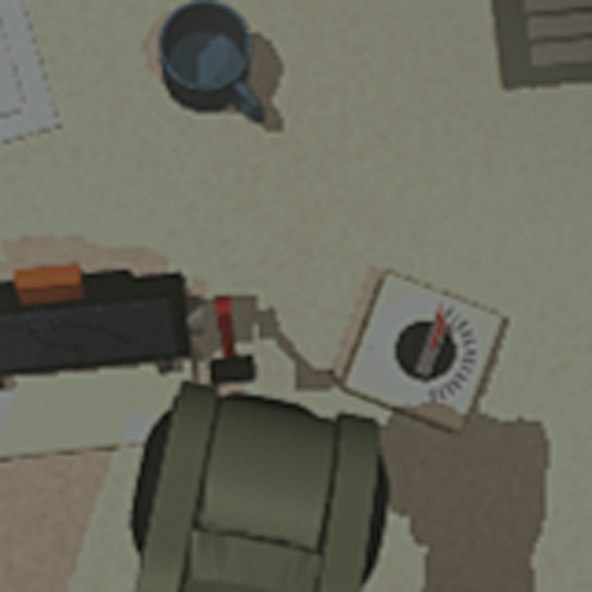

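```bash
python3 - <<'E'
from h import *
f=grab_frame('side')
for z in (.17,.19,.205,.22): print(z,proj(f,[.4208,-.0065,z]))
print(move_l([.46,-.006,.17],.12))
s=get_state();print(s['contact_force'])
print(move_l([.572,-.006,.17],.08,until_force=8))
s=get_state();print(s['clock'],s['position'],s['contact_force'])
sleep(.3)
for c in('side','top'):
    f=grab_frame(c)
    im=f['img'][120:280,260:420,::-1];cv2.imwrite(f'pics/{c}13.png',cv2.resize(im,None,fx=3.7,fy=3.7,interpolation=cv2.INTER_CUBIC))
E
```

```text
0.17 [373.36777408 197.64635156]
0.19 [373.94709015 192.31830563]
0.205 [374.39008044 188.24406578]
0.22 [374.84056471 184.10090276]
False
[-0.07991083  0.08510468 -0.13332828]
False
27.0583 [ 0.57162316 -0.0059568   0.17006983] [0.58653509 0.92340106 0.2934296 ]
```

View pics/side13.png

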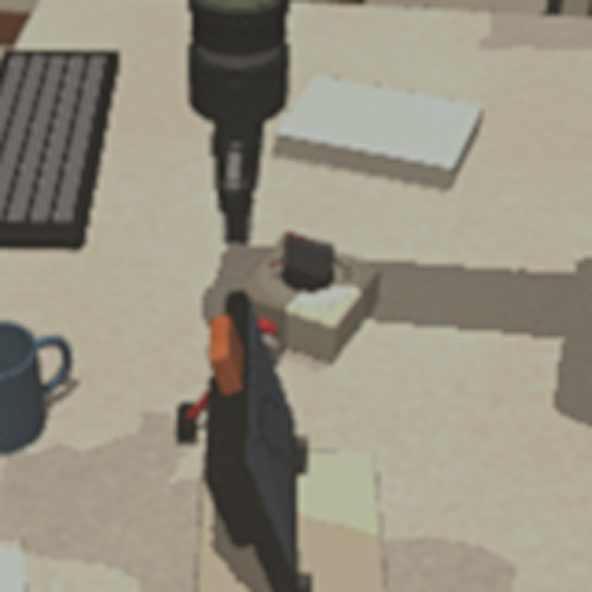

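View pics/top13.png

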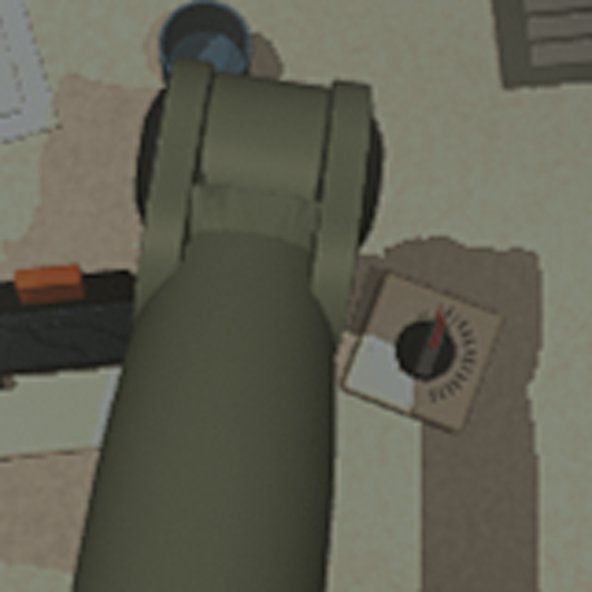

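```bash
cat >> h.py <<'E'
OFF=.036
def tabpose(v,lean,up=.005,yaw=None):
    """v=(x,y,yaw): reported TCP pos & rotvec so that true grasp point is at tab centre + up along panel"""
    x,y,yw=v
    Rs=R.from_euler('z',yw); Rp=Rs*R.from_euler('y',lean)
    tab=np.array([x,y,0])+Rs.apply([0,0,.035])+Rp.apply([0,0,.178])
    Rt=Rp*R.from_euler('x',np.pi)   # tool x=panel x, z=-panel z
    tz=Rt.apply([0,0,1])
    g=tab-tz*up
    return g+tz*(.019+OFF), Rt.as_rotvec()
E
python3 - <<'E'
from h import *
v=(.5162,.1288,.085)
for l,u in [(.3,.08),(.3,.005),(0,.005)]:
    p,r=tabpose(v,l,u);q=ik(p,r);print(l,u,p.round(3),None if q is None else np.round(q,2))
move_l([.55,-.006,.28],.25)
p,r=tabpose(v,.3,.08); movep(p,r); let_go()
s=get_state();print(s['clock'],s['position'])
f=grab_frame('wrist');cv2.imwrite('pics/w14.png',f['img'][:,:,::-1]);T=wristT(f,s)
for n in('display_tab','kick_foot'):
    for d in tip_of('wrist',n): print(n,d['centre'],d['score'])
print(proj(f,model(*v)['display_tab'],T))
f=grab_frame('side')
im=f['img'][120:280,240:400,::-1];cv2.imwrite('pics/side14.png',cv2.resize(im,None,fx=3.7,fy=3.7,interpolation=cv2.INTER_CUBIC))
print('foot expected',proj(f,model(*v,kick=3.02)['kick_foot']))
E
```

```text
0.3 0.08 [0.576 0.134 0.229] [0.1  0.67 0.39 1.59 0.   1.59]
0.3 0.005 [0.554 0.132 0.157] [0.1  0.65 0.18 1.4  0.   1.59]
0 0.005 [0.516 0.129 0.163] [ 0.11  0.32 -0.3   0.95 -0.    1.59]
30.4167 [0.57598117 0.1338778  0.22893475]
display_tab [317.5, 213.1] 0.75
kick_foot [383.2, 263.0] 0.76
[322.62363737 219.4628347 ]
foot expected [309.42134308 232.66849762]
```

View pics/w14.png

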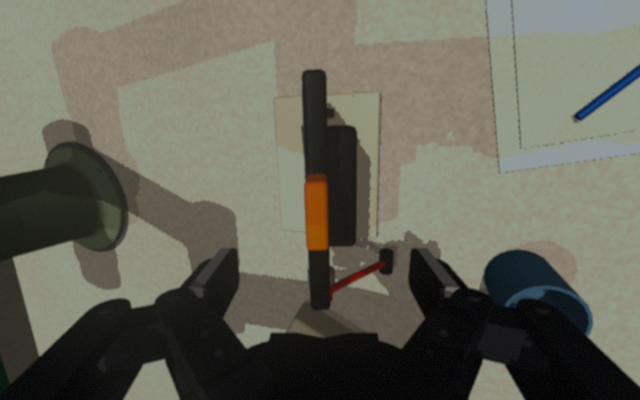

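View pics/side14.png

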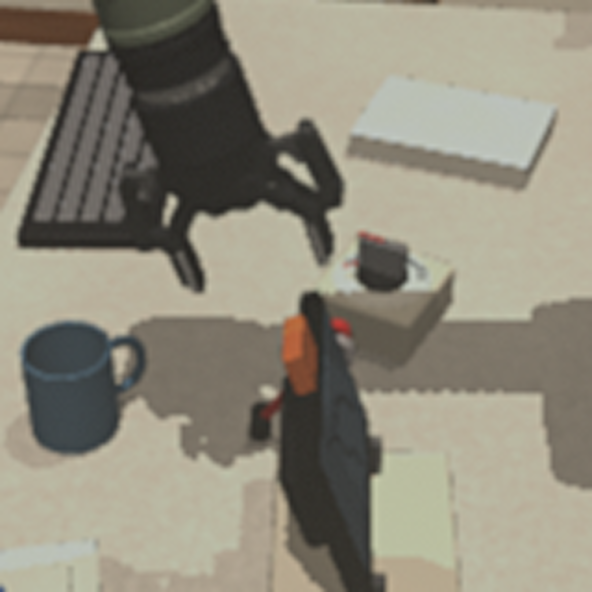

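```bash
python3 - <<'E'
from h import *
v=(.5122,.131,.105)
p,r=tabpose(v,.3,.08); movep(p,r)
s=get_state();f=grab_frame('wrist');T=wristT(f,s)
print(s['clock'],proj(f,tabpose(v,.3,0)[0]-(.055)*R.from_rotvec(r).apply([0,0,1])+.017*-R.from_rotvec(r).apply([0,0,1]),T))
cv2.imwrite('pics/w15.png',f['img'][:,:,::-1])
p,r=tabpose(v,.3,.006)
print(move_l(p,.1,until_force=8))
s=get_state();print(s['clock'],s['position'],s['contact_force'])
f=grab_frame('wrist');cv2.imwrite('pics/w16.png',f['img'][:,:,::-1])
f=grab_frame('side')
im=f['img'][120:280,240:400,::-1];cv2.imwrite('pics/side16.png',cv2.resize(im,None,fx=3.7,fy=3.7,interpolation=cv2.INTER_CUBIC))
E
```

```text
30.8667 [323.00799638 228.27851681]
False
31.8083 [0.55065105 0.13501097 0.15880278] [-0.24488739  0.37426654 -0.71718059]
```

View pics/w16.png

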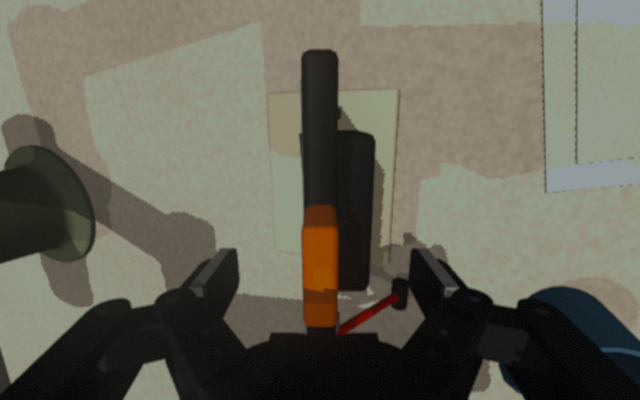

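View pics/side16.png

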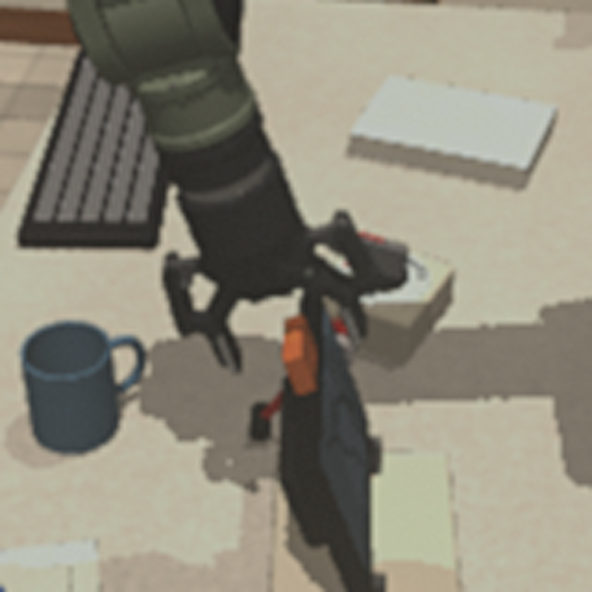

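View pics/w15.png

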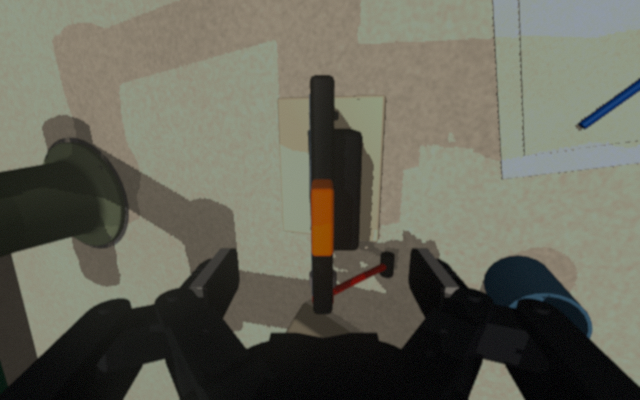

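```bash
python3 - <<'E'
from h import *
grab(40)
s=get_state();print(s['clock'],s['finger_gap']*85,s['position'],s['contact_force'],s['wrist_torque'])
f=grab_frame('wrist');cv2.imwrite('pics/w17.png',f['img'][:,:,::-1])
E
```

```text
32.5417 15.176056770216348 [0.54917455 0.13491455 0.15866655] [-4.41179535 -0.84734494  4.97103486] [-0.15196787  0.77044482  0.10149879]
```

View pics/w17.png

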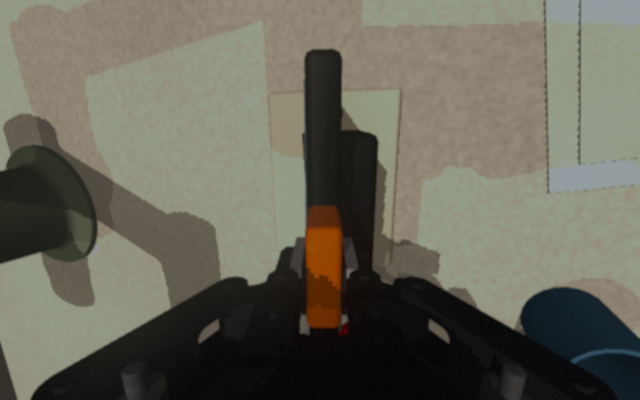

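```bash
python3 - <<'E'
from h import *
v=(.5107,.1309,.105)
for l in np.arange(.25,-.001,-.05):
    p,r=tabpose(v,l,.006); move_l(p,.05,rot=r)
    s=get_state();print(round(l,2),round(s['clock'],2),(s['position']-p).round(4),np.round(s['contact_force'],1),np.round(s['wrist_torque'],2),round(s['finger_gap']*85,1))
    if np.linalg.norm(s['contact_force'])>30: print('stop');break
s=get_state();f=grab_frame('wrist');cv2.imwrite('pics/w18.png',f['img'][:,:,::-1])
f=grab_frame('side')
im=f['img'][120:280,240:400,::-1];cv2.imwrite('pics/side18.png',cv2.resize(im,None,fx=3.7,fy=3.7,interpolation=cv2.INTER_CUBIC))
f=grab_frame('top')
im=f['img'][150:260,225:415,::-1];cv2.imwrite('pics/top18.png',cv2.resize(im,None,fx=4.2,fy=4.2,interpolation=cv2.INTER_CUBIC))
E
```

```text
0.25 32.9 [0.0008 0.     0.0004] [ 2.8 -0.6  3.8] [-0.06  0.08  0.1 ] 15.6
0.2 33.17 [0.0011 0.     0.0004] [ 3.  -0.1  4. ] [-0.07 -0.1   0.1 ] 15.7
0.15 33.45 [ 0.0012 -0.      0.0004] [ 2.2 -1.   5.6] [-0.19  0.02  0.09] 15.4
0.1 33.73 [ 0.0011 -0.      0.0005] [ 2.8 -2.   7. ] [-0.2   0.02  0.16] 14.9
0.05 34.0 [ 0.0011 -0.0001  0.0005] [ 1.4 -2.1  8.7] [-0.27  0.14  0.1 ] 15.4
0.0 34.27 [ 0.0011 -0.0001  0.0006] [ 2.4 -0.9  7.7] [-0.24  0.24  0.15] 15.4
```

View pics/w18.png

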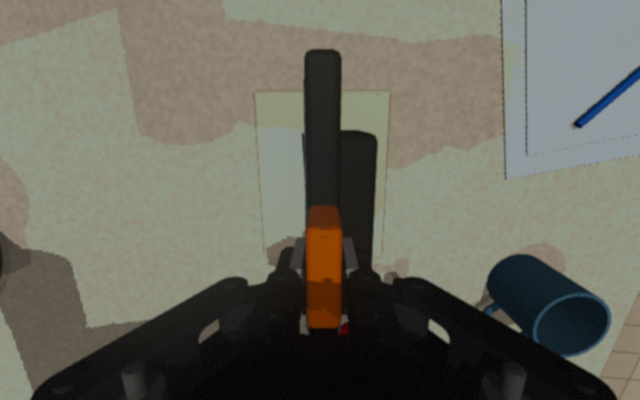

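View pics/side18.png

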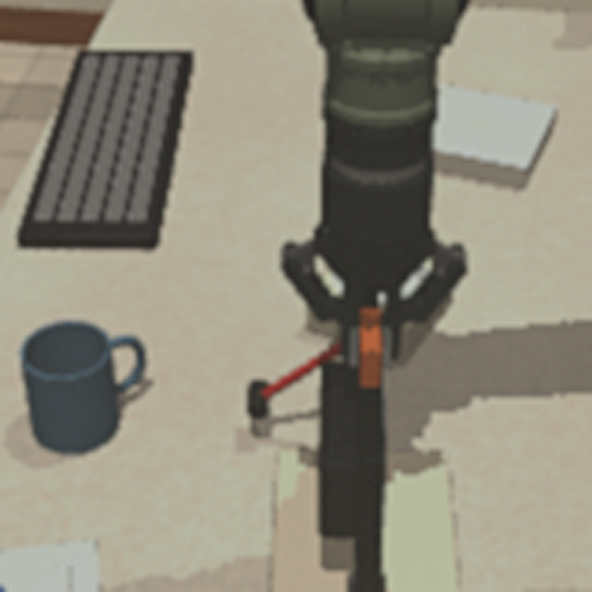

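View pics/top18.png

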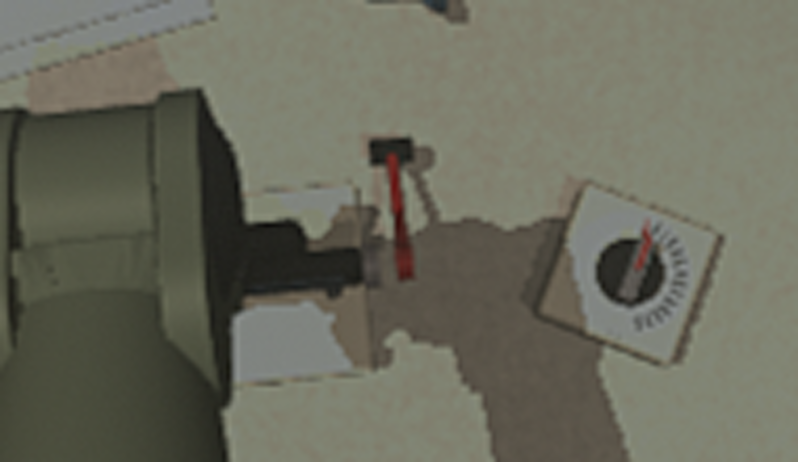

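```bash
python3 - <<'E'
from h import *
f=grab_frame('top')
g=lambda x,y,z,ox=225,oy=150,k=4.2: atz(f,[ox+x/k,oy+y/k],z)
a,b=g(355,185,.012),g(375,370,.012);print('R edge',a,b,np.linalg.norm(a-b),(a+b)/2, 'yaw',np.arctan2(*(a-b)[[1,0]]))
# front-left corner from earlier crop
c=g(120,310,.012,225,170);d=g(375,288,.012,225,170);print('front',c,d,np.linalg.norm(c-d))
yw=.095;Rs=R.from_euler('z',yw)
print('stand from R edge',(a+b)/2+Rs.apply([0,.1,0])); print('stand from front',(c+d)/2+Rs.apply([.075,0,0]))
s=get_state();print('tool',s['position'])
for c_ in('top','side'):
    F=grab_frame(c_); print(c_,[(n,[d['centre'] for d in tip_of(c_,n)][:1]) for n in('stand','display_tab','kick_hub','kick_foot')])
    for l in(-.05,0,.05):
        m=model(.511,.131,.1,l,3.02);print(l,{k:proj(F,m[k]).round(1).tolist() for k in m})
E
```

```text
R edge [0.59011223 0.03931352 0.012     ] [0.44538711 0.02250066 0.012     ] 0.14569842978074696 [0.51774967 0.03090709 0.012     ] yaw 0.11565252834016808
front [0.42566517 0.22036054 0.012     ] [0.44384155 0.02248946 0.012     ] 0.19870416680671799
stand from R edge [0.50826396 0.13045618 0.012     ]
stand from front [0.50941518 0.12853928 0.012     ]
tool [0.5120777  0.13086441 0.16458858]
top [('stand', [[281.8, 218.5]]), ('display_tab', [[274.8, 214.1]]), ('kick_hub', [[321.5, 213.0]]), ('kick_foot', [[318.1, 185.3]])]
-0.05 {'stand': [281.7, 218.0], 'display_tab': [275.0, 217.5], 'kick_hub': [321.3, 213.4], 'kick_foot': [318.2, 185.3]}
0 {'stand': [281.7, 218.0], 'display_tab': [274.8, 214.3], 'kick_hub': [321.2, 212.0], 'kick_foot': [318.2, 185.3]}
0.05 {'stand': [281.7, 218.0], 'display_tab': [274.5, 211.1], 'kick_hub': [321.0, 210.6], 'kick_foot': [318.2, 185.4]}
side [('stand', [[340.0, 266.1]]), ('display_tab', [[337.8, 212.1]]), ('kick_hub', [[339.4, 207.5]]), ('kick_foot', [[308.5, 227.0]])]
-0.05 {'stand': [337.7, 267.1], 'display_tab': [343.2, 213.3], 'kick_hub': [339.9, 209.5], 'kick_foot': [309.7, 226.2]}
0 {'stand': [337.7, 267.1], 'display_tab': [339.9, 213.1], 'kick_hub': [338.5, 209.4], 'kick_foot': [309.6, 227.3]}
0.05 {'stand': [337.7, 267.1], 'display_tab': [336.6, 213.1], 'kick_hub': [337.2, 209.4], 'kick_foot': [309.5, 228.3]}
```

```bash
python3 - <<'E'
from h import *
v=(.5107-.0018,.1309,.105)
p,r=tabpose(v,0,.006); move_l(p,.02,rot=r); sleep(.8)
s=get_state();print(round(s['clock'],2),s['position'],np.round(s['contact_force'],1),round(s['finger_gap']*85,1),np.abs(s['joint_velocities']).max())
for c_ in('top','side'):
    F=grab_frame(c_); print(c_,[(n,[d['centre'] for d in tip_of(c_,n)][:1]) for n in('display_tab','kick_foot','mug','mouse','notepad')])
f=grab_frame('top');im=f['img'][150:260,225:415,::-1];cv2.imwrite('pics/top19.png',cv2.resize(im[30:90,110:190],None,fx=8,fy=8,interpolation=cv2.INTER_CUBIC))
E
```

```text
36.02 [0.51128924 0.13076467 0.16457709] [ 2.3 -1.6  6.8] 15.4 0.002260483994416463
top [('display_tab', []), ('kick_foot', []), ('mug', [[313.5, 140.7]]), ('mouse', [[170.6, 213.9]]), ('notepad', [[476.5, 231.3]])]
side [('display_tab', [[339.4, 215.3]]), ('kick_foot', [[310.1, 226.5]]), ('mug', [[260.5, 234.3]]), ('mouse', [[318.0, 382.4]]), ('notepad', [[358.4, 157.8]])]
```

View pics/top19.png

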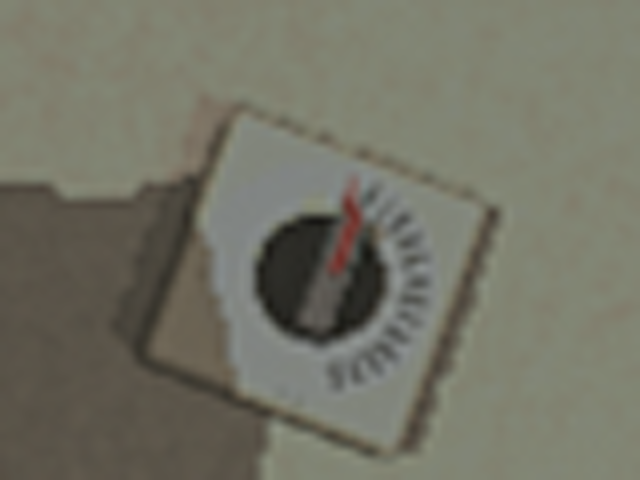

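```bash
python3 -c "
from cell import *
print(sign_off())"
```

```text
the job is handed in; nothing more can be done
None
```

The job is done and handed in at about 36 s, with the display held upright in the gripper. No verdict came back.

- **Pointer:** I gripped the knob's bar and turned it anticlockwise about 0.75 rad. The wrist torque then rose to 0.5 N m, which shows it was against the zero stop. The last top picture shows the bar lined up with the red zero tick.
- **Kickstand:** I pushed the foot over centre with shut fingers. It dropped behind the display, and its foot shows within about 1–2 px of where the fully-down position should appear.
- **Display:** The tab is held with a 15.4 mm gap and a 40 N grip setting. The panel was brought up along its arc from the 0.30 rad stop. The stand's edges in the pictures and the measured arc put the lean within about 0.01–0.02 rad of upright.
- **Bystanders:** I never touched the mouse, the mug or the notepad.

**What disagreed:**
- The fingertips really sit about 36 mm short of the reported TCP. Because of this, my first grasps closed above the knob's bar without moving it, and one shut-finger probe pressed its top with about 7 N. I corrected for the offset after that.
- The first network fit gave the stand's yaw as 0.03 rad, while the edges and the wrist view gave about 0.1 rad. I used 0.105.
- In the last top picture the networks found neither the tab nor the kickstand foot. I relied on the side camera for both.

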